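Fit the last clutch springs and set the release adjuster

TASK

Stand the two loose springs upright in the two empty cups of the clutch's pressure plate. Then turn the knurled adjuster in the middle clockwise until it bottoms out, back it off a quarter turn, and finish with your grip still on it, holding it there so that the locknut can be tightened. Leave the other things on the table where they lie.

Things in the scene. Friction and masses are not known exactly. Their poses are not given: they have to be found in the camera images.
- clutch: Round grey clutch, 178 mm across, lying flat and fixed on the table. Origin on its axis at the table surface, z up. Its pressure plate is the flat top, 71 mm above the table, with four spring cups on a circle of 55 mm radius, 90 degrees apart (two opposite cups empty, the other two hold fixed springs that are already fitted), and the knurled adjuster on the axis. Between the cups are four small screw heads, 6 mm high.
- cup_0 (a point): Centre of the floor of one empty spring cup, 71 mm above the table. The cup is a round collar, 25 mm inside, 33 mm outside, its rim 12 mm above this point. The x and y axes are the clutch's, z up.
- cup_1 (a point): The same for the other empty cup, opposite.
- spring_a: Loose clutch spring as a body, standing on end on the cardboard (for its place and axis use spring_a_mid).
- spring_a_mid (a point): Centre of the first loose coil spring: a round cylinder 19.5 mm across and 34 mm tall, 18 g, standing on end on a flat piece of cardboard, 150 x 200 x 3 mm, fixed to the table; z along its axis, the two ends are alike. It is rigid. The two springs are alike and either may go in either cup; a seated one has its centre 17 mm above the cup's floor and stands 22 mm proud of the rim.
- spring_b: The second loose clutch spring (for its place use spring_b_mid).
- spring_b_mid (a point): Centre of the second loose coil spring, like the first.
- adjuster_head: Knurled steel head of the clutch's release adjuster, a round wheel 37 mm across and 26 mm high on a vertical shank, with a screwdriver slot in its top. Origin at the middle of the head, on the axis, 121 mm above the table when screwed home; z up, x along the slot; it turns and rises with the thread. Its underside is 3 mm above the tops of the seated springs, whose nearest sides are 45 mm from the axis; a hexagon locknut sits under it.
- adjuster_turn (a joint): Turn of the adjuster, rad: 0 = bottomed out (a hard stop), growing as it is backed off, counter-clockwise seen from above; a quarter turn is 1.57. It starts 1.8 to 3.4 rad out and rises 1.75 mm per turn. Friction about 0.05 N m, it stays where it is left.
- magnet_dish: Bystander: white magnetic dish, 137 mm across, 26 mm high, loose.
- ratchet: Bystander: ratchet handle, 162 x 31 x 22 mm, lying loose.
- bearing: Bystander: ball bearing, 40 mm across, 11 mm high, lying loose.
- oil_cap: Bystander: black ribbed oil filler cap, 34 mm across, 18 mm high, loose.

How it is judged (in metres and radians):
On the way, in this order (a step that is already met when the one before it is completed fails the run):
1. both loose springs stand in the empty cups, let go ((((horizontal distance between spring_a_mid and cup_0 below 0.006 m and z of spring_a_mid in the frame of cup_0 between 0.01 and 0.022 m and angle between the z axis of spring_a_mid and the z axis of cup_0, either way round below 0.2 rad) and (horizontal distance between spring_b_mid and cup_1 below 0.006 m and z of spring_b_mid in the frame of cup_1 between 0.01 and 0.022 m and angle between the z axis of spring_b_mid and the z axis of cup_1, either way round below 0.2 rad)) or ((horizontal distance between spring_a_mid and cup_1 below 0.006 m and z of spring_a_mid in the frame of cup_1 between 0.01 and 0.022 m and angle between the z axis of spring_a_mid and the z axis of cup_1, either way round below 0.2 rad) and (horizontal distance between spring_b_mid and cup_0 below 0.006 m and z of spring_b_mid in the frame of cup_0 between 0.01 and 0.022 m and angle between the z axis of spring_b_mid and the z axis of cup_0, either way round below 0.2 rad))) and contact force between the fingers and spring_a below 0.3 N and contact force between the fingers and spring_b below 0.3 N), for 0.2 s.
2. the adjuster is screwed down until it bottoms out (value of joint adjuster_turn below 0.1 rad), for 0.1 s.
At the end, for the whole second after the job is handed in: Both springs stand in the two cups (centre within 6 mm of the cup's axis, upright, on its floor), the adjuster rests a quarter turn (90 degrees, 20 degrees either way) back from its stop, and the fingers still grip its head (over 3 N) ((((horizontal distance between spring_a_mid and cup_0 below 0.006 m and z of spring_a_mid in the frame of cup_0 between 0.01 and 0.022 m and angle between the z axis of spring_a_mid and the z axis of cup_0, either way round below 0.2 rad) and (horizontal distance between spring_b_mid and cup_1 below 0.006 m and z of spring_b_mid in the frame of cup_1 between 0.01 and 0.022 m and angle between the z axis of spring_b_mid and the z axis of cup_1, either way round below 0.2 rad)) or ((horizontal distance between spring_a_mid and cup_1 below 0.006 m and z of spring_a_mid in the frame of cup_1 between 0.01 and 0.022 m and angle between the z axis of spring_a_mid and the z axis of cup_1, either way round below 0.2 rad) and (horizontal distance between spring_b_mid and cup_0 below 0.006 m and z of spring_b_mid in the frame of cup_0 between 0.01 and 0.022 m and angle between the z axis of spring_b_mid and the z axis of cup_0, either way round below 0.2 rad))) and value of joint adjuster_turn between 1.22 and 1.92 rad and velocity of joint adjuster_turn between -0.1 and 0.1 rad/s and contact force between the fingers and adjuster_head above 3 N and distance between the grasp point and adjuster_head below 0.03 m); the arm keeps its last pose, push and grip.
It fails at once if a bystander is pushed more than 3 cm from its place (distance of any of magnet_dish, ratchet, bearing, oil_cap from where it was at the start of the episode above 0.03 m).
It also fails if it takes over 70 s, if anything falls off the work surface, if the arm or the gripper's body presses on something with over 40 N, if the wrist force passes 120 N, or if a joint passes its speed limit or range.

ROBOT

A 7-joint arm with a two-finger parallel gripper is mounted at the origin on a cart in front of the work surface, level with it; the furniture and walls round the work are solid. World frame = base frame: x ahead of the robot, y to its left, z up, the work surface at z = 0. Lengths are in mm, angles in rad, forces in N, time in s.
With the tool pointing down it reaches from about 400 to 875 mm from the base axis. Payload 4.4 kg.
Tool frame: the origin (TCP) lies at the very end of the fingers, on their centre line; the grasp point (between the pads) lies 19 mm behind it; y points along the fingers, z is the direction in which the jaws open and shut, and the axes are right-handed (so a half turn about y gives the same grasp; the last joint's range is limited). The gripper opens to 85 mm and grips with 20 to 120 N. Pads are 22 mm wide; open, the fingers measure 114 mm over their backs; the gripper's body (76 mm by 85 mm) begins 54 mm behind the grasp point. The pads swing forward as they close: fully open they stand 13 mm farther back than shut.
Start: joints at [-1.268, 0.628, 0.038, 1.517, -0.027, 0.996, -0.02], TCP at [234.299, 606.319, 192.413] pointing down, gripper open.
Joint ranges: [-3.06, 3.06], [-0.37, 2.12], [-1.25, 1.32], [0.18, 2.47], [-1.1, 4.24], [0.23, 1.98], [-2.94, 2.94]. Speed limits (rad/s): [2.57, 2.57, 3.14, 3.14, 3.14, 3.14, 3.14].

INTERFACE

Orientations are given as [roll, pitch, yaw] about the fixed x, y, z axes, in that order (R = Rz(yaw) Ry(pitch) Rx(roll)).
In Python, from cell import * gives the robot as it stands.
- The arm moves only by the tool apply_moves, never from a script. Its argument "targets" is a list of rows, each a list of 6 numbers: the shift along the tool's x, y, z in units of 40 mm (1.0 is 40 mm), then the turn, a rotation vector about the tool's x, y, z in units of 8 degrees (1.0 is 8 degrees). A call has 1 to 12 rows; each row shifts and turns the commanded pose from where the row before left it, along the tool's axes as they then stand; what a row does not reach is not made up. A row lasts 1/8 s, in which the tool goes at most 62.5 mm and 10.7 degrees, less where a joint would pass 70% of its speed; a pose out of reach is approached as far as the arm can. A call is refused whole if a number of a shift passes 1 or a number of a turn 1, either way. A call with a gripper value outside its range is refused whole. "jaw" is the gripper command: -1 is shut, 1 is fully open, values between are in proportion, set as the call begins (left out, the last holds). The fingers move at their own pace and stop on an object; the grip force is fixed at half the most. Time passes only in rows, so rows that do not move let the fingers close. It gives the time, the measured TCP pose, the force and the opening at its end, in the units of the state.
- read_state(): the state, without advancing time (a new reading comes with each control period).
- get_image(name): name is "scene" or "side" or "wrist"; returns the picture (480x640x3 uint8, red, green, blue); there is no depth.
- calibration(name): a dict with "fx", "fy", "cx", "cy" (pixels), "world_from_camera" (4x4, takes a point from camera to world coordinates). Camera axes: x right, y down, z forward; pixel columns grow to the right and rows downward; lengths in mm; the calibration is good to about 2 mm. A picture is of the moment at which its call begins: read the wrist's pose just before it. calibration takes no time and is no camera call; for the wrist camera it gives the pose at the moment of the call.
- finish_job(): hands the job in, once; it reports no verdict.
The state is a dict: "clock": time; "qpos": joint angles; "qd": joint speeds; "tau": joint torques, N m; "eef_pos": TCP position; "tool_rot": TCP orientation; "force": force on the tool from outside, world axes, zero at the start; "torque": the same for the moment, N m; "width": finger opening in mm.
Only numpy, scipy, OpenCV 4.12 (cv2) and the standard library are available. Lean on these libraries where they do the work, as an engineer would, in place of code of your own. Each camera call takes 0.05 s, during which the arm holds its last target. There are 200 camera calls.

## Working session

There is one attempt and no reset: what is moved stays moved. The work goes in short steps, Python scripts to look and compute and a tool call to move; the robot and the scene stay as the last step left them, time stands still between calls to the robot, and variables do not carry over. Pictures are saved under pics/ and viewed, about 8 in all and at most 12, crops included, and the job is handed in when it is done.

Besides the shell and the picture viewer there is one more tool, called after "Emit:" by a JSON object that holds its "api" and its "payload", one argument or row to a line. apply_moves: Moves the arm, as the interface text tells. Its arguments: {"type":"object","properties":{"targets":{"type":"array"},"jaw":{"type":"number"}},"required":["targets"]}

```bash
ls; mkdir -p pics; python3 - <<'E'
from cell import *
import cv2
s=read_state();print({k:(v if not hasattr(v,'round') else v) for k,v in s.items()})
for n in("scene","side","wrist"):
    cv2.imwrite(f"pics/{n}0.png",get_image(n)[:,:,::-1]);c=calibration(n);print(n,c)
E
```

```text
pics
{'clock': 0.0, 'qpos': array([-1.26782169,  0.62932119,  0.03847377,  1.51835962, -0.02702246,
        0.99631523, -0.01999723]), 'qd': array([-7.11535759e-04, -2.30265485e-04,  1.30217497e-04,  9.83234373e-04,
        1.70375734e-04, -3.12838041e-05,  7.99710847e-04]), 'tau': array([-1.85724830e-04, -5.63402832e+01,  1.22647393e+00, -1.93445492e+01,
        1.10420154e-02,  1.04144248e-02,  1.76173580e-05]), 'eef_pos': array([234.04088721, 605.65605243, 191.50858741]), 'tool_rot': array([-1.57268074e+00, -2.34082069e-05, -3.68809614e-01]), 'force': array([-0.5762468 ,  0.77957392, -0.38755743]), 'torque': array([ 0.00586022, -0.0591459 , -0.00612261]), 'width': 85.66448466909975}
scene {'fx': 461.5029739567891, 'fy': 461.5029739567891, 'cx': 324.1632442779562, 'cy': 233.65255403997108, 'world_from_camera': array([[ 5.56358863e-01, -3.43683839e-01,  7.56535680e-01,
        -3.48352682e+02],
       [-8.30927192e-01, -2.35568391e-01,  5.04051123e-01,
        -6.39786402e+02],
       [ 4.98166796e-03, -9.09059378e-01, -4.16636809e-01,
         5.93608321e+02],
       [ 0.00000000e+
[... 308 characters left out ...]
57359574e-01, -8.28653030e-01,
         8.87366428e+02],
       [-2.57900650e-02, -8.28744013e-01, -5.59033302e-01,
         7.33214113e+02],
       [ 0.00000000e+00,  0.00000000e+00,  0.00000000e+00,
         1.00000000e+00]])}
wrist {'fx': 387.9038514937972, 'fy': 387.9038514937972, 'cx': 319.34353787232504, 'cy': 238.41049891107562, 'world_from_camera': array([[ 3.61123394e-01,  8.85133544e-01,  2.93476581e-01,
         1.57956698e+02],
       [ 9.32517707e-01, -3.42507321e-01, -1.14452879e-01,
         6.34441764e+02],
       [-7.88204713e-04,  3.15003720e-01, -9.49090109e-01,
         3.72795188e+02],
       [ 0.00000000e+00,  0.00000000e+00,  0.00000000e+00,
         1.00000000e+00]])}
```

View pics/scene0.png

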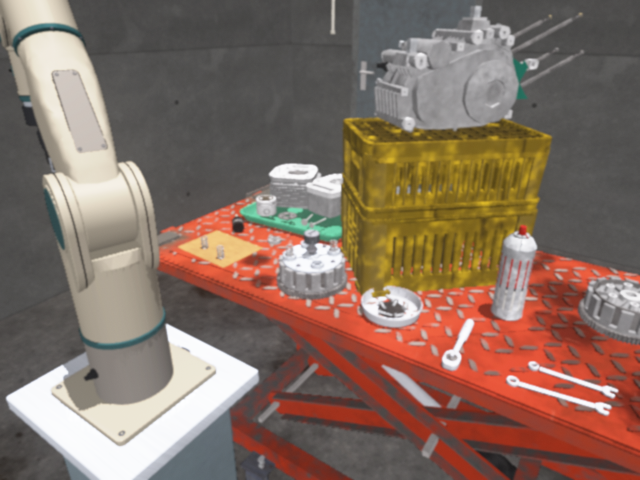

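View pics/side0.png

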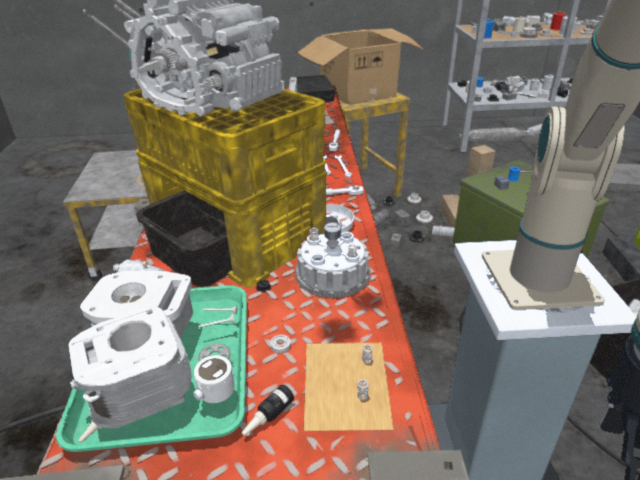

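The scene shows the clutch at about (313,265), with a dish, ratchet, crate and cardboard with two springs near it. In the side view the clutch is at (333,262), and the springs are at (368,355) and (363,390). I'll enlarge these.

```bash
python3 - <<'E'
import cv2,numpy as np
a=cv2.imread("pics/side0.png");
p1=cv2.resize(a[210:305,285:385],None,fx=6,fy=6,interpolation=cv2.INTER_CUBIC)
p2=cv2.resize(a[335:410,340:390],None,fx=6,fy=6,interpolation=cv2.INTER_CUBIC)[:, :200*2]
h=570;c=np.zeros((h,910,3),np.uint8);c[:,:600]=p1;c[:450,605:905]=p2
cv2.imwrite("pics/sc.png",cv2.resize(c,None,fx=800/910,fy=800/910))
b=cv2.imread("pics/scene0.png")
p=cv2.resize(b[220:305,190:350],None,fx=5,fy=5,interpolation=cv2.INTER_CUBIC);cv2.imwrite("pics/bc.png",p)
E
```

```text
(no output)
```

View pics/sc.png

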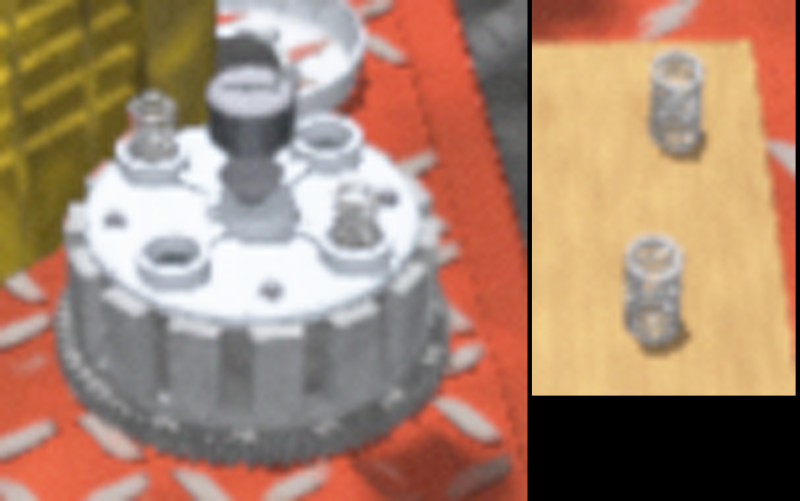

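View pics/bc.png

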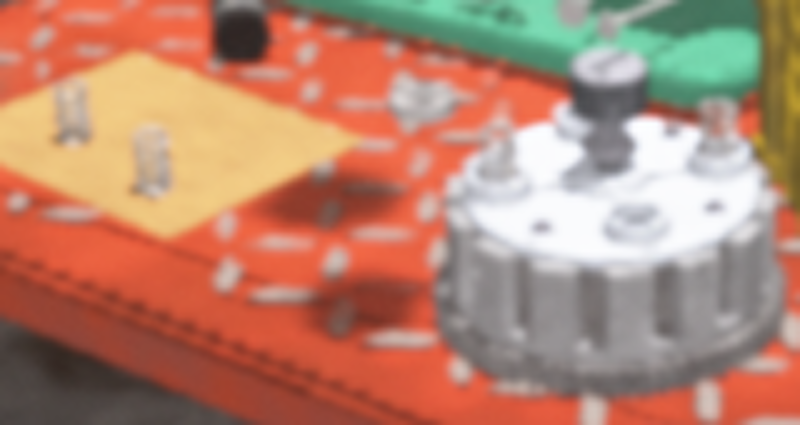

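```bash
cat > h.py <<'E'
from cell import *
import numpy as np, cv2
from scipy.spatial.transform import Rotation as R
def ray(c,u,v,z):
    T=c["world_from_camera"];d=T[:3,:3]@[(u-c["cx"])/c["fx"],(v-c["cy"])/c["fy"],1];o=T[:3,3]
    return (o+d*(z-o[2])/d[2])[:2].round(1)
def px(c,P):
    T=np.linalg.inv(c["world_from_camera"]);q=T[:3,:3]@P+T[:3,3];return (c["fx"]*q[0]/q[2]+c["cx"],c["fy"]*q[1]/q[2]+c["cy"])
def go(P,yaw=None):
    """units left to reach TCP P(mm) with tool pointing down and tool-x yaw (rad)"""
    s=read_state();Rt=R.from_euler('xyz',s["tool_rot"]);d=Rt.inv().apply(np.array(P)-s["eef_pos"])/40
    w=0
    if yaw is not None: w=(Rt.inv()*R.from_euler('xyz',[-np.pi/2,0,yaw])).as_rotvec(degrees=True)/8
    print("shift",d.round(3),"turn",np.round(w,3),"at",s["eef_pos"].round(1),s["tool_rot"].round(3),"t",round(s["clock"],2))
E
python3 - <<'E'
from h import *
k=5.275;c=calibration("side")
S={"adj":(252,88,135),"nearcup":(174,257,83),"farcup":(328,137,83),"s1":(152,100,105),"s2":(354,190,105)}
for n,(x,y,z) in S.items(): print(n,ray(c,285+x/k,210+y/k,z))
for n,(x,y,z) in {"A":(678,68,37),"Ab":(682,145,3),"B":(654,250,37),"Bb":(660,335,3)}.items(): print(n,ray(c,340+(x-532)/k,335+y/k,z))
c=calibration("scene")
for n,(x,y,z) in {"adj":(610,66,135),"nearcup":(638,218,83),"farcup":(580,118,83),"s1":(500,120,105),"s2":(718,105,105),"A":(152,133,37),"B":(70,85,37)}.items(): print(n,ray(c,190+x/5,220+y/5,z))
E
```

```text
adj [473.4 -53.3]
nearcup [510.2  -6.6]
farcup [436.5 -91.3]
s1 [514.3 -94.7]
s2 [433.8 -17.2]
A [431.  223.1]
Ab [429.1 228.4]
B [450.4 303.7]
Bb [448.4 311.2]
adj [470.1 -59.5]
nearcup [ 431.3 -102.5]
farcup [502.5 -17.7]
s1 [442.2 -13.9]
s2 [516.  -91.9]
A [432.5 219.5]
B [450.4 302.5]
```

View pics/wrist0.png

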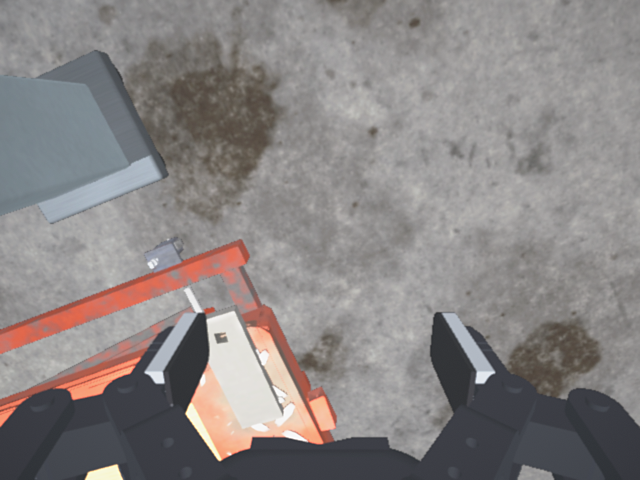

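The wrist view shows floor and the table edge, so the springs aren't in view from here. The two fixed cameras agree to about 5 mm: springs near (431,222) and (450,303), clutch axis near (473,-55). Next I'll go above spring A.

```bash
python3 -c "
from h import *
go([431,222,150],0.82)"
```

```text
shift [ 8.05   1.054 -7.173] turn [ 9.000e-03 -8.515e+00 -6.000e-03] at [234.1 605.8 191.7] [-1.572 -0.    -0.369] t 0.15
```

Emit:
{"api": "apply_moves", "payload": {
  "targets": [
    [0.8,0,-0.72,0,0,0],
    [0.8,0,-0.72,0,0,0],
    [0.8,0,-0.72,0,0,0],
    [0.8,0,-0.72,0,0,0],
    [0.8,0,-0.72,0,0,0],
    [0.8,0,-0.72,0,0,0],
    [0.8,0,-0.72,0,0,0],
    [0.8,0,-0.72,0,0,0],
    [0.8,0,-0.72,0,0,0],
    [0.85,0,-0.7,0,0,0]
  ]
}}

```text
clock: 1.4
eef_pos: [431.4, 221.1, 192.4]
tool_rot: [-1.571, 0.0, -0.369]
force: [1.4, 1.0, 0.3]
width: 85.3
```

Emit:
{"api": "apply_moves", "payload": {
  "targets": [
    [0,0.1,0,0,-1,0],
    [0,0.1,0,0,-1,0],
    [0,0.1,0,0,-1,0],
    [0,0.1,0,0,-1,0],
    [0,0.1,0,0,-1,0],
    [0,0.1,0,0,-1,0],
    [0,0.1,0,0,-1,0],
    [0,0.1,0,0,-1,0],
    [0,0.2,0,0,-0.5,0],
    [0,0,0,0,0,0]
  ]
}}

```text
clock: 2.65
eef_pos: [430.6, 221.9, 151.9]
tool_rot: [-1.57, 0.001, 0.817]
force: [-0.1, 0.3, -0.1]
width: 85.5
```

```bash
python3 - <<'E'
from h import *
go([431,222,150],0.82)
c=calibration("wrist");cv2.imwrite("pics/w1.png",get_image("wrist")[:,:,::-1]);np.save("w1.npy",c,allow_pickle=True)
print(px(c,[431,222,37]),px(c,[450,303,37]))
E
```

```text
shift [ 0.008  0.047 -0.005] turn [-0.005 -0.022 -0.01 ] at [430.6 221.9 151.9] [-1.57e+00  1.00e-03  8.17e-01] t 2.65
(np.float64(318.9751349040708), np.float64(219.3292201794498)) (np.float64(368.0064466900527), np.float64(301.13736813037417))
```

View pics/w1.png

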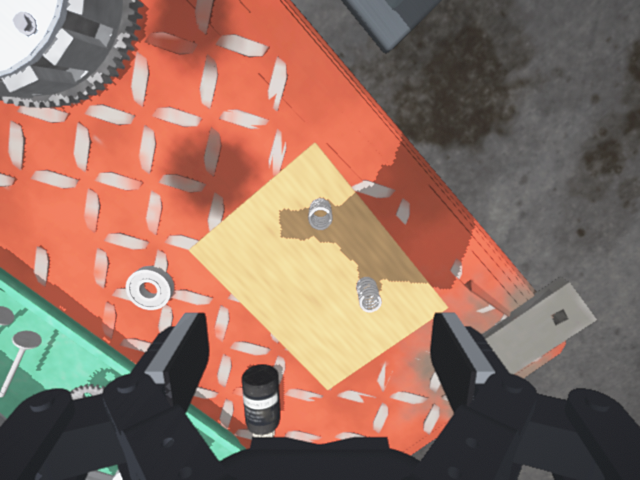

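The wrist view shows spring A's top at about (320,215) and spring B's top at about (369,301), both close to the prediction.

```bash
python3 - <<'E'
from h import *
c=np.load("w1.npy",allow_pickle=True).item()
im=cv2.imread("pics/w1.png")[185:325,290:400];cv2.imwrite("pics/w1c.png",cv2.resize(im,None,fx=5,fy=4.2,interpolation=cv2.INTER_CUBIC))
print(ray(c,320,214.5,37),ray(c,369,300,37))
go([*ray(c,320,214.5,37),20],0.82)
E
```

```text
[427.7 219.7] [448.7 302.8]
shift [-0.097  3.306  0.017] turn [-0.002 -0.026 -0.005] at [430.9 222.1 152.2] [-1.57e+00  1.00e-03  8.16e-01] t 2.7
```

View pics/w1c.png

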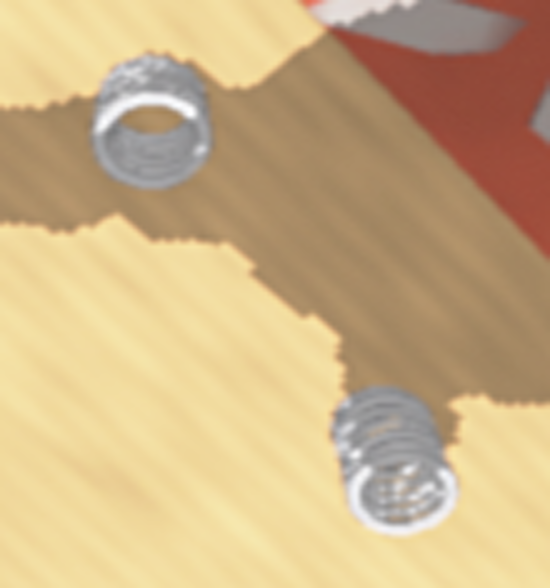

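The enlarged crop puts A's top centre at (320.2,218.1) and B's at (370.6,302.6).

```bash
python3 - <<'E'
from h import *
c=np.load("w1.npy",allow_pickle=True).item()
A=ray(c,320.2,218.1,37);print(A,ray(c,370.6,302.6,37))
go([*A,20],0.82)
E
```

```text
[429.6 221.9] [449.3 305.6]
shift [-0.024  3.306  0.02 ] turn [-0.002 -0.026 -0.005] at [430.9 222.1 152.2] [-1.57e+00  1.00e-03  8.16e-01] t 2.7
```

Emit:
{"api": "apply_moves", "payload": {
  "targets": [
    [0,0.8,0,0,0,0],
    [0,0.8,0,0,0,0],
    [0,0.8,0,0,0,0],
    [0,0.5,0,0,0,0],
    [0,0.4,0,0,0,0],
    [0,0,0,0,0,0]
  ]
}}

```text
clock: 3.45
eef_pos: [430.6, 222.1, 19.8]
tool_rot: [-1.571, 0.002, 0.817]
force: [0.7, -0.3, 0.4]
width: 85.4
```

Emit:
{"api": "apply_moves", "payload": {
  "targets": [
    [0,0,0,0,0,0],
    [0,0,0,0,0,0],
    [0,0,0,0,0,0],
    [0,0,0,0,0,0],
    [0,0,0,0,0,0],
    [0,0,0,0,0,0]
  ],
  "jaw": -1
}}

```text
clock: 4.2
eef_pos: [431.1, 222.3, 20.4]
tool_rot: [-1.571, 0.0, 0.818]
force: [0.4, -0.2, -0.3]
width: -0.2
```

It closed on nothing. Looking again.

```bash
python3 - <<'E'
from h import *
a=get_image("side")[:,:,::-1][300:440,290:420];b=get_image("wrist")[:,:,::-1]
a=cv2.resize(a,None,fx=2.8,fy=3,interpolation=cv2.INTER_CUBIC);o=np.zeros((480,800,3),np.uint8)
o[:420,:364]=a;o[:,370:]=b[:, 100:530];cv2.imwrite("pics/m1.png",o)
E
```

```text
(no output)
```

View pics/m1.png

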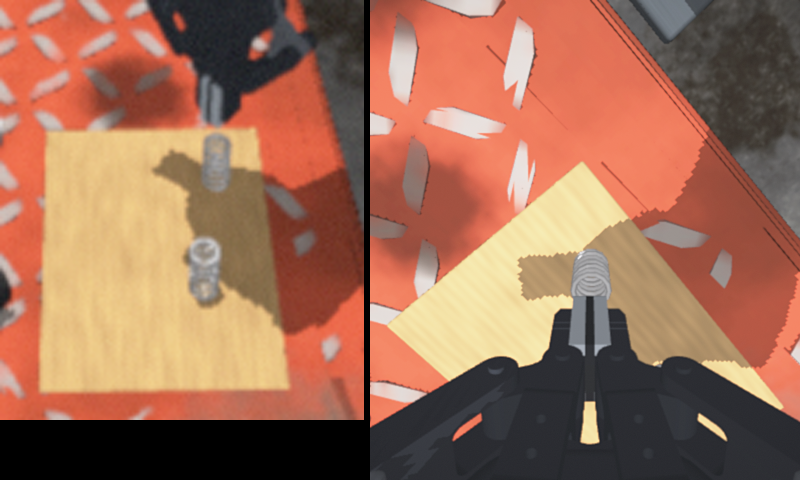

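```bash
python3 - <<'E'
from h import *
s=read_state();print(s["eef_pos"],s["width"])
for n in("side","wrist"):
    c=calibration(n)
    for z in (3,20,39): print(n,z,np.round(px(c,[*s["eef_pos"][:2],z]),1))
    print("springA top,bot",np.round(px(c,[430,222,37]),1),np.round(px(c,[430,222,3]),1))
b=cv2.imread("pics/m1.png");
cv2.imwrite("pics/m2.png",cv2.resize(np.hstack([b[60:210,150:270],b[230:380,530:650]]),None,fx=3.2,fy=3.2,interpolation=cv2.INTER_CUBIC))
E
```

```text
[431.06596096 222.30670701  20.36056998] -0.32469137233974776
side 3 [367.  360.2]
side 20 [367.3 353.9]
side 39 [367.6 346.8]
springA top,bot [368.1 347.4] [367.5 360. ]
wrist 3 [319.3 265.9]
wrist 20 [319.3 278.6]
wrist 39 [319.3 295.6]
springA top,bot [320.5 291.8] [320.4 264.3]
```

View pics/m2.png

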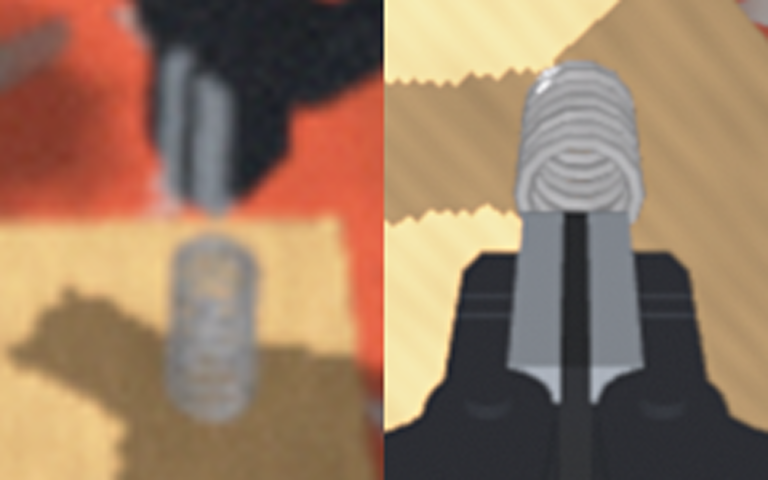

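Both views show the closed tips actually above the spring. They look roughly 20–30 mm higher than the reported TCP, and the spring is untouched. I'll feel for the spring top (z=37) with the shut fingers to measure the true tip offset.

Emit:
{"api": "apply_moves", "payload": {
  "targets": [
    [0,0.05,0,0,0,0],
    [0,0.05,0,0,0,0],
    [0,0,0,0,0,0]
  ]
}}

```text
clock: 4.68
eef_pos: [430.9, 222.3, 16.2]
tool_rot: [-1.571, 0.001, 0.818]
force: [0.2, -0.3, -0.2]
width: 0.2
```

Emit:
{"api": "apply_moves", "payload": {
  "targets": [
    [0,0.05,0,0,0,0],
    [0,0.05,0,0,0,0],
    [0,0,0,0,0,0]
  ]
}}

```text
clock: 5.05
eef_pos: [431.0, 222.3, 12.2]
tool_rot: [-1.571, 0.0, 0.818]
force: [-0.8, -0.3, 0.2]
width: 0.0
```

Emit:
{"api": "apply_moves", "payload": {
  "targets": [
    [0,0.05,0,0,0,0],
    [0,0.05,0,0,0,0],
    [0,0,0,0,0,0]
  ]
}}

```text
clock: 5.42
eef_pos: [430.9, 222.3, 8.2]
tool_rot: [-1.571, 0.0, 0.818]
force: [-0.4, -0.7, -0.1]
width: -0.2
```

```bash
python3 - <<'E'
from h import *
s=read_state();print(s["eef_pos"],s["force"])
a=get_image("side")[:,:,::-1][310:370,335:395];b=get_image("wrist")[:,:,::-1][220:370,245:395]
cv2.imwrite("pics/m3.png",np.hstack([cv2.resize(a,(380,380),interpolation=cv2.INTER_CUBIC),cv2.resize(b,(380,380),interpolation=cv2.INTER_CUBIC)]))
E
```

```text
[430.94807668 222.25438905   8.23529551] [-0.38098954 -0.68895715 -0.12034163]
```

```bash
python3 - <<'E'
from h import *
cs=calibration("side");cw=calibration("wrist")
T=cw["world_from_camera"].copy();T[2,3]+=12.1; cw["world_from_camera"]=T
def P(c):
    K=np.array([[c["fx"],0,c["cx"]],[0,c["fy"],c["cy"]],[0,0,1]]);return K@np.linalg.inv(c["world_from_camera"])[:3]
X=cv2.triangulatePoints(P(cs),P(cw),np.array([[365.7],[341.9]]),np.array([[319.5],[296.]]));X=(X[:3]/X[3]).ravel();print(X,px(cs,X),px(cw,X))
E
```

```text
[432.21752965 218.44699158  47.15141525] (np.float64(366.86750962880467), np.float64(342.2846110319453)) (np.float64(311.44589145576145), np.float64(299.7269040285176))
```

View pics/m3.png

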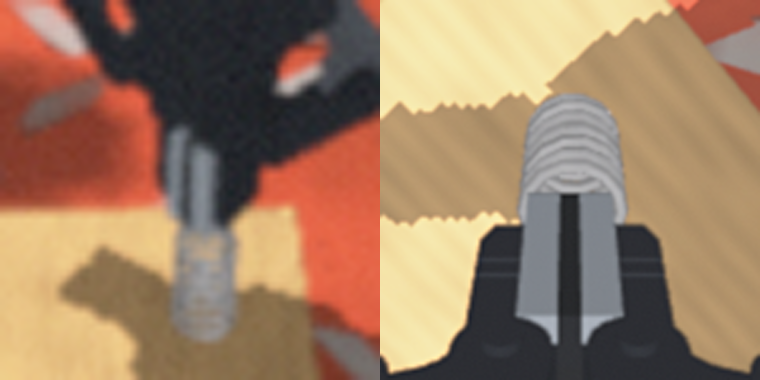

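The tips are just about touching the spring top now, and triangulation gave an offset of about 27 mm. I'll feel a little further.

Emit:
{"api": "apply_moves", "payload": {
  "targets": [
    [0,0.03,0,0,0,0],
    [0,0.03,0,0,0,0],
    [0,0,0,0,0,0]
  ]
}}

```text
clock: 5.9
eef_pos: [431.0, 222.3, 5.9]
tool_rot: [-1.571, 0.0, 0.818]
force: [0.2, -0.6, 0.1]
width: 0.5
```

Emit:
{"api": "apply_moves", "payload": {
  "targets": [
    [0,0.03,0,0,0,0],
    [0,0.03,0,0,0,0],
    [0,0,0,0,0,0]
  ]
}}

```text
clock: 6.28
eef_pos: [431.0, 222.3, 3.5]
tool_rot: [-1.571, 0.0, 0.818]
force: [0.5, 0.2, -0.1]
width: 0.3
```

Emit:
{"api": "apply_moves", "payload": {
  "targets": [
    [0,0.03,0,0,0,0],
    [0,0.03,0,0,0,0],
    [0,0,0,0,0,0]
  ]
}}

```text
clock: 6.65
eef_pos: [431.0, 222.3, 1.1]
tool_rot: [-1.571, 0.0, 0.818]
force: [-0.2, -0.8, 0.4]
width: -0.0
```

Emit:
{"api": "apply_moves", "payload": {
  "targets": [
    [0,0.03,0,0,0,0],
    [0,0.03,0,0,0,0],
    [0,0,0,0,0,0]
  ]
}}

```text
clock: 7.02
eef_pos: [431.0, 222.3, -1.3]
tool_rot: [-1.571, 0.0, 0.818]
force: [0.3, -0.2, 0.1]
width: 0.1
```

```bash
python3 - <<'E'
from h import *
a=get_image("side")[:,:,::-1][310:370,335:395];b=get_image("wrist")[:,:,::-1][220:370,245:395]
cv2.imwrite("pics/m4.png",np.hstack([cv2.resize(a,(380,380),interpolation=cv2.INTER_CUBIC),cv2.resize(b,(380,380),interpolation=cv2.INTER_CUBIC)]))
s=read_state();print(s["eef_pos"],s["force"])
# tip model: FK of wrist camera vs TCP
c=calibration("wrist");Rt=R.from_euler('xyz',s["tool_rot"]);T=c["world_from_camera"]
print("cam in tool",Rt.inv().apply(T[:3,3]-s["eef_pos"]), Rt.inv().apply(T[:3,2]))
for off in (0,20,30,40): print(off,px(c,s["eef_pos"]+Rt.apply([-11,-off,0])),px(calibration("side"),s["eef_pos"]+Rt.apply([8,-off,8])))
m=cv2.imread("pics/m3.png");n=cv2.imread("pics/m4.png")
for x in (m,n): print(x[60:360:12,565].sum(1))
E
```

```text
[431.13226053 222.35421987  -1.22497968] [-0.09543294  0.33568398  0.03898508]
cam in tool [-8.20188816e+01 -1.81099900e+02  7.97027601e-02] [ 3.15354551e-01  9.48973904e-01 -1.91592712e-04]
0 (np.float64(319.2722702831887), np.float64(258.947211802332)) (np.float64(367.89334017939325), np.float64(366.1845925252627))
20 (np.float64(319.26572843457654), np.float64(275.12926514028294)) (np.float64(368.2592996781027), np.float64(358.8696552923146))
30 (np.float64(319.2618958183803), np.float64(284.6097045980103)) (np.float64(368.44554783457187), np.float64(355.14685651504817))
40 (np.float64(319.2575977972378), np.float64(295.24137944995704)) (np.float64(368.6340271338986), np.float64(351.3794608082911))
[655 423 437 491 527 484 506 536 527 547 426 412 116 116 118 121 119 123
 124 121 127 123 158 159 160]
[645 457 439 431 448 473 456 425 458 498 538 400 119 118 118 121 119 120
 124 123 122 128 158 157 159]
```

Emit:
{"api": "apply_moves", "payload": {
  "targets": [
    [0,0.025,0,0,0,0],
    [0,0.025,0,0,0,0],
    [0,0,0,0,0,0]
  ]
}}

```text
clock: 7.5
eef_pos: [431.4, 222.4, -2.1]
tool_rot: [-1.571, -0.001, 0.818]
force: [-1.5, -1.4, 12.8]
width: 0.5
```

Emit:
{"api": "apply_moves", "payload": {
  "targets": [
    [0,0.025,0,0,0,0],
    [0,0,0,0,0,0]
  ]
}}

```text
clock: 7.75
eef_pos: [431.6, 222.5, -2.2]
tool_rot: [-1.572, -0.001, 0.818]
force: [-2.0, -1.5, 23.9]
width: 0.4
```

Emit:
{"api": "apply_moves", "payload": {
  "targets": [
    [0,0.025,0,0,0,0],
    [0,0,0,0,0,0]
  ]
}}

```text
clock: 8.0
eef_pos: [431.8, 222.6, -2.3]
tool_rot: [-1.572, -0.002, 0.818]
force: [-4.2, -1.3, 33.4]
width: 0.1
```

Contact with the spring top is at TCP z≈-2, so the shut fingertips really sit about 39 mm behind the reported TCP. I'll allow for that. Next: back up, open and re-grip lower.

Emit:
{"api": "apply_moves", "payload": {
  "targets": [
    [0,-0.6,0,0,0,0],
    [0,0,0,0,0,0],
    [0,0,0,0,0,0],
    [0,0,0,0,0,0],
    [0,0,0,0,0,0]
  ],
  "jaw": 1
}}

```text
clock: 8.62
eef_pos: [430.7, 222.1, 18.2]
tool_rot: [-1.57, 0.001, 0.818]
force: [0.7, -0.4, -0.3]
width: 85.2
```

Emit:
{"api": "apply_moves", "payload": {
  "targets": [
    [0,0.5,0,0,0,0],
    [0,0.3,0,0,0,0],
    [0,0.18,0,0,0,0],
    [0,0,0,0,0,0]
  ]
}}

```text
clock: 9.12
eef_pos: [430.7, 222.2, -20.9]
tool_rot: [-1.57, 0.001, 0.818]
force: [0.2, 0.8, -0.4]
width: 85.2
```

Emit:
{"api": "apply_moves", "payload": {
  "targets": [
    [0,0,0,0,0,0],
    [0,0,0,0,0,0],
    [0,0,0,0,0,0],
    [0,0,0,0,0,0],
    [0,0,0,0,0,0],
    [0,0,0,0,0,0]
  ],
  "jaw": -1
}}

```text
clock: 9.88
eef_pos: [431.3, 222.4, -19.9]
tool_rot: [-1.571, -0.001, 0.818]
force: [-0.7, -0.8, 5.5]
width: 17.3
```

Gripped at width 17.3. Lifting and carrying it toward the clutch.

Emit:
{"api": "apply_moves", "payload": {
  "targets": [
    [0,-0.4,0,0,0,0],
    [0,-0.8,0,0,0,0],
    [0,-0.8,0,0,0,0],
    [-0.49,-0.375,-0.9,0,0,0],
    [-0.49,-0.375,-0.9,0,0,0],
    [-0.49,-0.375,-0.9,0,0,0],
    [-0.49,-0.375,-0.9,0,0,0],
    [-0.49,-0.375,-0.9,0,0,0],
    [-0.49,-0.375,-0.9,0,0,0],
    [0,0,0,0,0,0],
    [0,0,0,0,0,0]
  ]
}}

```text
clock: 11.25
eef_pos: [507.8, -10.6, 150.0]
tool_rot: [-1.57, -0.0, 0.818]
force: [-0.7, 0.3, -0.3]
width: 17.1
```

```bash
python3 - <<'E'
from h import *
s=read_state();print(s["eef_pos"],s["width"],s["force"])
c=calibration("wrist");b=get_image("wrist")[:,:,::-1];np.save("w2.npy",[c,s],allow_pickle=True)
cv2.imwrite("pics/w2.png",b)
for n,z,p in (("N",83,(508,-12)),("F",83,(436,-95)),("s1",105,(515,-93)),("s2",105,(437,-16)),("adj",135,(472,-55))): print(n,np.round(px(c,[*p,z])))
cv2.imwrite("pics/w2c.png",cv2.resize(b[0:360,120:540],(800,686),interpolation=cv2.INTER_CUBIC)[:600])
E
```

```text
[507.80118447 -10.58899808 149.98047678] 17.07399799597147 [-0.69366003  0.306163   -0.33815955]
N [318. 236.]
F [310.  58.]
s1 [212. 159.]
s2 [402. 164.]
adj [311. 162.]
```

View pics/w2c.png

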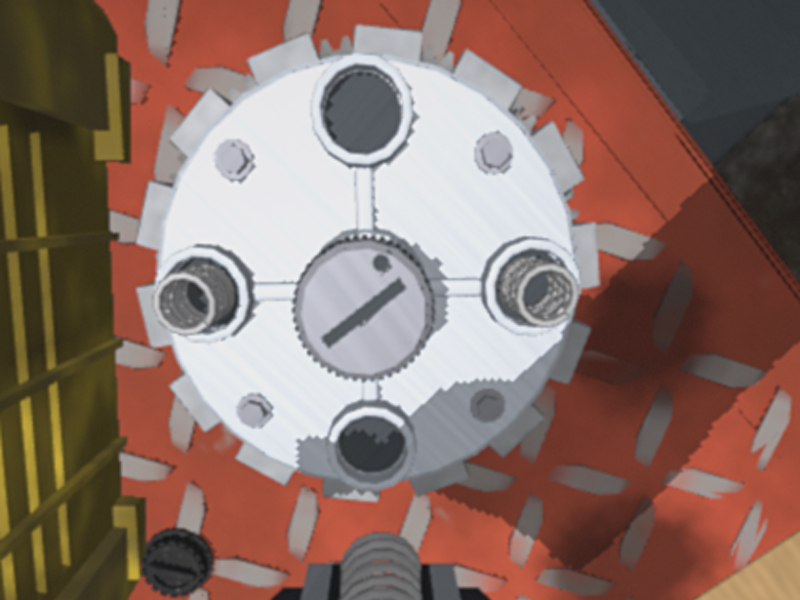

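The view shows the F cup rim at crop (363,108), the N cup rim at (371,445), fitted spring tops at (185,303) and (547,294), the adjuster top at (364,310), and the held spring at the bottom, upright near x=380. Fitting the clutch pose to these.

```bash
python3 - <<'E'
from h import *
from scipy.optimize import least_squares
c,s=np.load("w2.npy",allow_pickle=True);k=1.905
obs=np.array([(371,445),(185,303),(363,108),(547,294),(364,311)])/k+[120,0]
# clockwise order in world: N(47deg), left s1(-43), F(-133), s2(137)
def pts(p):
    o=[]
    for i,z in enumerate((83,105,83,105)):
        a=p[2]-i*np.pi/2;o.append([p[0]+55*np.cos(a),p[1]+55*np.sin(a),z])
    return o+[[p[0],p[1],134.7]]
f=lambda p:(np.array([px(c,np.array(q)) for q in pts(p)])-obs).ravel()
for n,i in (("N",0),("F",2)): print(n,ray(c,*obs[i],83))
r=least_squares(f,[472,-55,.82]);print(r.x,r.fun.reshape(-1,2).round(1))
P=pts(r.x);print("N",P[0],"F",P[2])
# held spring: its end at crop x~380: 
print("held spring u",120+380/k, "TCP u", px(c,s["eef_pos"]))
go([P[0][0],P[0][1],100],r.x[2])
g=cv2.imread("pics/w2.png");cv2.imwrite("pics/held.png",g[250:400,220:420])
E
```

```text
N [508.  -14.8]
F [435.5 -95.2]
[472.19944862 -54.61895086   0.83922488] [[ 0.2  2. ]
 [-0.7 -0.6]
 [-0.4 -0.5]
 [ 0.9 -0.1]
 [-0.  -0.1]]
N [np.float64(508.9416385308991), np.float64(-13.692046745313547), 83] F [np.float64(435.4572587073185), np.float64(-95.54585497647491), 83]
held spring u 319.4750656167979 TCP u (np.float64(319.37349460307416), np.float64(278.98401503877466))
shift [-0.045  1.243 -0.089] turn [-0.007 -0.141  0.   ] at [507.6 -10.  149.7] [-1.57 -0.    0.82] t 11.3
```

```bash
python3 - <<'E'
from h import *
g=cv2.imread("pics/w2.png",0)
for u in (316,319,322): print(u,g[268:292,u])
c,s=np.load("w2.npy",allow_pickle=True);Rt=R.from_euler('xyz',s["tool_rot"])
for x in (-1.5,0,1.5): print(x,px(c,s["eef_pos"]+Rt.apply([x-9.75,-23,0])))
go([508.6,-14.1,66])
E
```

```text
316 [111 111 112 113 114 114 114 114 114 112 108  98 104 110 102  98 110 118
 119 106  87  98 108 111]
319 [110 110 111 112 112 112 112 112 112 113 109 101 104 106  97  97 112 119
 119 103  85  98 108 112]
322 [109 109 110 109 109 110 111 112 110 111 109  99 103 104  96  97 111 116
 114  98  85  97 107 110]
-1.5 (np.float64(319.358794242411), np.float64(277.25875093254746))
0 (np.float64(319.3612117180074), np.float64(280.3475692953235))
1.5 (np.float64(319.36361599131135), np.float64(283.4195190358008))
shift [-0.059  2.093 -0.091] turn 0 at [507.6 -10.  149.7] [-1.57 -0.    0.82] t 11.3
```

Emit:
{"api": "apply_moves", "payload": {
  "targets": [
    [-0.04,0.6,-0.09,0,0,0],
    [0,0.6,0,0,0,0],
    [0,0.5,0,0,0,0],
    [0,0.39,0,0,0,0],
    [0,0,0,0,0,0]
  ]
}}

```text
clock: 11.92
eef_pos: [508.7, -13.8, 65.0]
tool_rot: [-1.569, 0.002, 0.82]
force: [0.3, -0.4, 0.4]
width: 17.0
```

Emit:
{"api": "apply_moves", "payload": {
  "targets": [
    [0,0.1,0,0,0,0],
    [0,0.1,0,0,0,0],
    [0,0,0,0,0,0]
  ]
}}

```text
clock: 12.3
eef_pos: [509.9, -14.9, 58.1]
tool_rot: [-1.571, -0.0, 0.818]
force: [-0.8, 1.0, -0.1]
width: 17.0
```

Emit:
{"api": "apply_moves", "payload": {
  "targets": [
    [0,0.075,0,0,0,0],
    [0,0.075,0,0,0,0],
    [0,0,0,0,0,0]
  ]
}}

```text
clock: 12.68
eef_pos: [509.6, -14.8, 51.7]
tool_rot: [-1.57, 0.0, 0.818]
force: [0.9, -0.0, 0.2]
width: 17.0
```

Emit:
{"api": "apply_moves", "payload": {
  "targets": [
    [0,0.05,0,0,0,0],
    [0,0.025,0,0,0,0],
    [0,0,0,0,0,0]
  ]
}}

```text
clock: 13.05
eef_pos: [509.8, -14.8, 48.9]
tool_rot: [-1.571, 0.0, 0.818]
force: [-0.4, -0.3, -0.5]
width: 17.2
```

Free inside the cup at 48.9, and the floor should be at about 48. Nudging down.

Emit:
{"api": "apply_moves", "payload": {
  "targets": [
    [0,0.025,0,0,0,0],
    [0,0,0,0,0,0]
  ]
}}

```text
clock: 13.3
eef_pos: [510.0, -14.7, 48.1]
tool_rot: [-1.571, -0.0, 0.818]
force: [0.3, -0.2, 1.1]
width: 17.1
```

Emit:
{"api": "apply_moves", "payload": {
  "targets": [
    [0,0.025,0,0,0,0],
    [0,0,0,0,0,0]
  ]
}}

```text
clock: 13.55
eef_pos: [510.0, -14.8, 48.0]
tool_rot: [-1.572, -0.0, 0.818]
force: [-2.8, 0.7, 11.0]
width: 17.0
```

Floor contact at 48, as expected: seated. Releasing.

Emit:
{"api": "apply_moves", "payload": {
  "targets": [
    [0,-0.02,0,0,0,0],
    [0,0,0,0,0,0],
    [0,0,0,0,0,0],
    [0,0,0,0,0,0]
  ],
  "jaw": 0.1
}}

```text
clock: 14.05
eef_pos: [509.8, -14.8, 47.6]
tool_rot: [-1.571, 0.0, 0.818]
force: [-0.1, 0.0, 1.6]
width: 46.5
```

Emit:
{"api": "apply_moves", "payload": {
  "targets": [
    [0,-0.3,0,0,0,0],
    [0,-0.7,0,0,0,0],
    [0,-0.9,0,0,0,0],
    [0,-0.9,0,0,0,0],
    [0,0,0,0,0,0]
  ]
}}

```text
clock: 14.68
eef_pos: [512.2, -14.6, 163.1]
tool_rot: [-1.576, -0.004, 0.818]
force: [-0.1, 0.1, -1.7]
width: 46.6
```

```bash
python3 - <<'E'
from h import *
c=calibration("wrist");s=read_state();b=get_image("wrist")[:,:,::-1];cv2.imwrite("pics/w3.png",b);np.save("w3.npy",[c,s],allow_pickle=True)
print(s["width"]);go([449.3,305.6,-21],.82)
g=cv2.cvtColor(b,cv2.COLOR_BGR2GRAY)
u,v=px(c,np.array([508.6,-14.1,105]));print(u,v)
w=get_image("side")[:,:,::-1];cv2.imwrite("pics/side3.png",w)
c2=calibration("side");print(px(c2,np.array([508.6,-14.1,105])))
# spring B still in place? compare side patch with the start
a=cv2.imread("pics/side0.png");print("B diff",cv2.absdiff(a,w)[370:405,350:376].mean(),"B ref",cv2.absdiff(a,w)[370:405,310:336].mean())
E
```

```text
46.61696088963071
shift [4.784 4.555 6.613] turn [ 0.019 -0.016  0.015] at [510.8 -14.9 161.5] [-1.573 -0.002  0.818] t 14.72
324.36053760402433 238.65242929897508
(np.float64(318.3079794566929), np.float64(248.55628969811886))
B diff 4.324542124542124 B ref 4.28021978021978
```

Spring B's patch is unchanged. Going to it.

Emit:
{"api": "apply_moves", "payload": {
  "targets": [
    [0.68,0,0.94,0,0,0],
    [0.68,0,0.94,0,0,0],
    [0.68,0,0.94,0,0,0],
    [0.68,0,0.94,0,0,0],
    [0.68,0,0.94,0,0,0],
    [0.68,0.2,0.94,0,0,0],
    [0.68,0.8,0.94,0,0,0],
    [0,0.8,0,0,0,0],
    [0,0,0,0,0,0],
    [0,0,0,0,0,0]
  ],
  "jaw": 1
}}

```text
clock: 16.02
eef_pos: [448.3, 303.4, 88.0]
tool_rot: [-1.571, 0.001, 0.817]
force: [-0.0, 0.2, 0.4]
width: 85.2
```

```bash
python3 - <<'E'
from h import *
c=calibration("wrist");s=read_state();b=get_image("wrist")[:,:,::-1];cv2.imwrite("pics/w4.png",b);np.save("w4.npy",[c,s],allow_pickle=True)
go([449.5,304.8,-21],.82)
# template: ellipse fit of the spring via colour (cardboard is yellow, spring is grey)
u,v=map(int,px(c,np.array([449.5,304.8,20])));print(u,v,px(c,np.array([449.5,304.8,37])),px(c,np.array([449.5,304.8,3])))
h=cv2.cvtColor(b.copy(),cv2.COLOR_BGR2HSV);sub=h[v-60:v+60,u-50:u+50]
m=((sub[:,:,1]<70)).astype(np.uint8);n,l,st,ce=cv2.connectedComponentsWithStats(cv2.morphologyEx(m,cv2.MORPH_CLOSE,np.ones((5,5))))
for i in range(1,n):
    if st[i][4]>100: print(st[i]+[u-50,v-60,0,0,0],ce[i]+[u-50,v-60])
E
```

```text
shift [0.031 2.74  0.007] turn [ 0.003 -0.024  0.006] at [448.8 303.7  88.6] [-1.571e+00 -1.000e-03  8.170e-01] t 16.07
319 239 (np.float64(319.3938856506966), np.float64(248.39916746333648)) (np.float64(319.39849691821104), np.float64(232.35621444777217))
[ 305  221   31   42 1019] [319.952895   241.66437684]
```

Spring B is located within 1 mm of the estimate. Descending and gripping.

Emit:
{"api": "apply_moves", "payload": {
  "targets": [
    [0.03,0.9,0,0,0,0],
    [0,0.9,0,0,0,0],
    [0,0.6,0,0,0,0],
    [0,0.34,0,0,0,0],
    [0,0,0,0,0,0]
  ]
}}

```text
clock: 16.7
eef_pos: [449.1, 304.8, -21.6]
tool_rot: [-1.571, 0.0, 0.817]
force: [-0.6, -0.0, 0.8]
width: 85.4
```

Emit:
{"api": "apply_moves", "payload": {
  "targets": [
    [0,0,0,0,0,0],
    [0,0,0,0,0,0],
    [0,0,0,0,0,0],
    [0,0,0,0,0,0],
    [0,0,0,0,0,0],
    [0,0,0,0,0,0]
  ],
  "jaw": -1
}}

```text
clock: 17.45
eef_pos: [449.0, 305.2, -21.2]
tool_rot: [-1.571, -0.001, 0.818]
force: [-1.1, -0.3, 5.9]
width: 16.9
```

Emit:
{"api": "apply_moves", "payload": {
  "targets": [
    [0,-0.6,0,0,0,0],
    [0,-0.9,0,0,0,0],
    [0,-0.9,0,0,0,0],
    [-0.84,-0.21,-0.73,0,0,0],
    [-0.84,-0.21,-0.73,0,0,0],
    [-0.84,-0.21,-0.73,0,0,0],
    [-0.84,-0.21,-0.73,0,0,0],
    [-0.84,-0.21,-0.73,0,0,0],
    [-0.84,-0.21,-0.73,0,0,0],
    [-0.84,-0.21,-0.73,0,0,0],
    [-0.84,-0.21,-0.73,0,0,0],
    [-0.84,-0.21,-0.73,0,0,0]
  ]
}}

```text
clock: 18.95
eef_pos: [433.6, -96.8, 150.1]
tool_rot: [-1.571, -0.0, 0.818]
force: [0.8, -0.3, -0.3]
width: 17.2
```

Emit:
{"api": "apply_moves", "payload": {
  "targets": [
    [0,0,0,0,0,0],
    [0,0,0,0,0,0]
  ]
}}

```text
clock: 19.2
eef_pos: [433.7, -94.8, 149.7]
tool_rot: [-1.57, -0.0, 0.818]
force: [0.1, 0.6, -0.3]
width: 17.2
```

```bash
python3 - <<'E'
from h import *
c=calibration("wrist");s=read_state();b=get_image("wrist")[:,:,::-1];cv2.imwrite("pics/w5.png",b);np.save("w5.npy",[c,s],allow_pickle=True)
print(s["width"]);go([435.5,-95.4,66])
g=cv2.cvtColor(b,cv2.COLOR_BGR2GRAY)
for u in (316,322): print(u,g[268:292,u])
# dark cup hole (floor/inside) blob near prediction
u,v=px(c,np.array([435.5,-95.4,83]));print("rim pred",u,v)
sub=g[int(v)-40:int(v)+40,int(u)-40:int(u)+40]
m=(sub<110).astype(np.uint8);n,l,st,ce=cv2.connectedComponentsWithStats(m)
for i in range(1,n):
    if st[i][4]>100: print(st[i]+[int(u)-40,int(v)-40,0,0,0],ce[i]+[int(u)-40,int(v)-40])
E
```

```text
17.24596781961131
shift [ 0.007  2.092 -0.055] turn 0 at [433.7 -94.2 149.7] [-1.57 -0.    0.82] t 19.25
316 [239 238 238 238 238 237 237 237 237 237 237 237 237 238 231 170 110 109
 118 115  97 107 129 133]
322 [230 232 227 191 165 196 219 191 170 202 222 172 135 138 147 141 111 107
 114 108  99 113 125 126]
rim pred 316.74566925947147 238.9362714136749
[293 198  19  12 179] [302.69832402 202.58659218]
[343 198  13  16 143] [349.91608392 206.0979021 ]
[298 222  37  32 839] [315.98331347 236.71990465]
```

Emit:
{"api": "apply_moves", "payload": {
  "targets": [
    [0,0.6,-0.05,0,0,0],
    [0,0.6,0,0,0,0],
    [0,0.5,0,0,0,0],
    [0,0.39,0,0,0,0],
    [0,0,0,0,0,0],
    [0,0,0,0,0,0]
  ]
}}

```text
clock: 20.0
eef_pos: [435.7, -95.7, 66.6]
tool_rot: [-1.571, -0.001, 0.82]
force: [0.4, 0.4, -0.5]
width: 17.1
```

```bash
python3 - <<'E'
from h import *
for i in range(3): go([435.5,-95.4,47])
E
```

```text
shift [0.002 0.489 0.01 ] turn 0 at [435.7 -95.7  66.6] [-1.571e+00 -1.000e-03  8.200e-01] t 20.0
shift [0.002 0.489 0.01 ] turn 0 at [435.7 -95.7  66.6] [-1.571e+00 -1.000e-03  8.200e-01] t 20.0
shift [0.002 0.489 0.01 ] turn 0 at [435.7 -95.7  66.6] [-1.571e+00 -1.000e-03  8.200e-01] t 20.0
```

Emit:
{"api": "apply_moves", "payload": {
  "targets": [
    [0,0.1,0,0,0,0],
    [0,0.1,0,0,0,0],
    [0,0,0,0,0,0]
  ]
}}

```text
clock: 20.38
eef_pos: [435.1, -96.8, 58.1]
tool_rot: [-1.571, 0.0, 0.818]
force: [0.1, 0.2, -0.8]
width: 16.8
```

Emit:
{"api": "apply_moves", "payload": {
  "targets": [
    [0,0.1,0,0,0,0],
    [0,0.1,0,0,0,0],
    [0,0,0,0,0,0]
  ]
}}

```text
clock: 20.75
eef_pos: [434.9, -96.7, 49.8]
tool_rot: [-1.57, 0.0, 0.818]
force: [0.1, -0.0, -0.3]
width: 17.2
```

Emit:
{"api": "apply_moves", "payload": {
  "targets": [
    [0,0.05,0,0,0,0],
    [0,0.025,0,0,0,0],
    [0,0,0,0,0,0]
  ]
}}

```text
clock: 21.12
eef_pos: [435.2, -96.7, 47.1]
tool_rot: [-1.571, 0.0, 0.818]
force: [-0.2, 0.5, -1.2]
width: 17.5
```

Emit:
{"api": "apply_moves", "payload": {
  "targets": [
    [0,0.025,0,0,0,0],
    [0,0,0,0,0,0]
  ]
}}

```text
clock: 21.38
eef_pos: [435.4, -96.7, 46.8]
tool_rot: [-1.571, -0.0, 0.818]
force: [-1.2, 0.5, 7.4]
width: 17.0
```

Floor reached. Releasing, then rising above the clutch axis for a check picture.

Emit:
{"api": "apply_moves", "payload": {
  "targets": [
    [0,-0.02,0,0,0,0],
    [0,0,0,0,0,0],
    [0,0,0,0,0,0],
    [0,0,0,0,0,0]
  ],
  "jaw": 0.1
}}

```text
clock: 21.88
eef_pos: [435.2, -96.7, 46.9]
tool_rot: [-1.571, 0.0, 0.818]
force: [-0.5, 0.8, 0.2]
width: 47.1
```

Emit:
{"api": "apply_moves", "payload": {
  "targets": [
    [0,-0.3,0,0,0,0],
    [0,-0.7,0,0,0,0],
    [0,-0.9,0,0,0,0],
    [0,-0.9,0,0,0,0],
    [0,0,0,0,0,0]
  ]
}}

```text
clock: 22.5
eef_pos: [437.3, -97.1, 161.9]
tool_rot: [-1.576, -0.003, 0.818]
force: [0.8, -0.0, -0.6]
width: 46.7
```

Emit:
{"api": "apply_moves", "payload": {
  "targets": [
    [0.6,0,0,0,0,0],
    [0.8,0,0,0,0,0],
    [0,0,0,0,0,0],
    [0,0,0,0,0,0],
    [0,0,0,0,0,0]
  ],
  "jaw": 1
}}

```text
clock: 23.12
eef_pos: [472.5, -56.7, 158.7]
tool_rot: [-1.57, 0.001, 0.817]
force: [-0.6, 0.5, 0.2]
width: 85.1
```

```bash
python3 - <<'E'
from h import *
c=calibration("wrist");s=read_state();b=get_image("wrist")[:,:,::-1];cv2.imwrite("pics/w6.png",b);np.save("w6.npy",[c,s],allow_pickle=True)
go([472.2,-54.6,79],.82)
for p in ([508.6,-14.1,105],[435.4,-95.5,105],[472.2,-54.6,135]): print(px(c,np.array(p)))
a=get_image("side")[:,:,::-1][215:305,285:385];o=np.zeros((600,800,3),np.uint8)
o[:540,:420]=cv2.resize(b[20:380,180:460],(420,540),interpolation=cv2.INTER_CUBIC);o[:342,420:800]=cv2.resize(a,(380,342),interpolation=cv2.INTER_CUBIC);cv2.imwrite("pics/w6c.png",o)
E
```

```text
shift [0.031 1.994 0.045] turn [-0.004 -0.023 -0.007] at [472.7 -56.7 158.8] [-1.57e+00  1.00e-03  8.17e-01] t 23.18
(np.float64(323.55182398487347), np.float64(321.13330653569386))
(np.float64(320.10818931728136), np.float64(159.51479389006715))
(np.float64(322.30880877596877), np.float64(263.9135312213896))
```

View pics/w6c.png

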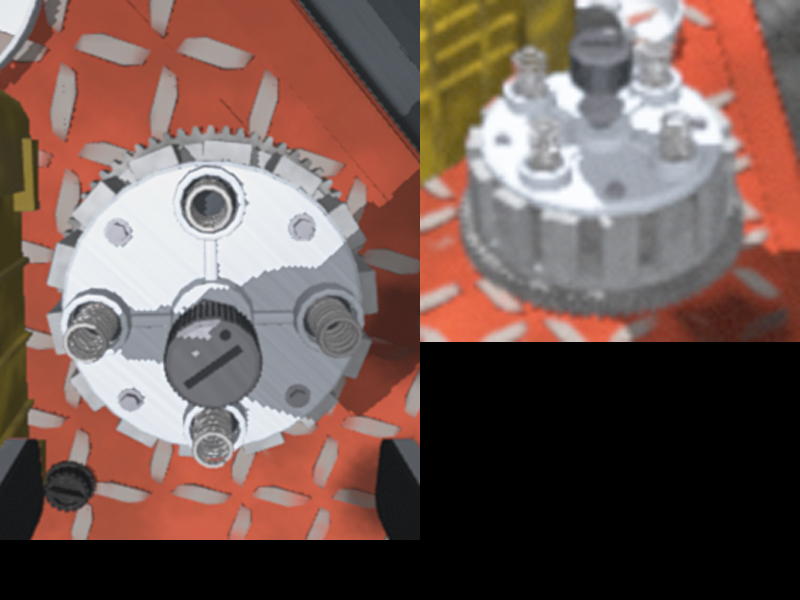

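The final view (the 12th) shows all four springs upright in their collars. The placed ones are at crop (208,205) and (212,445), and the adjuster top is at (213,363), as predicted. Camera and gripper turning clockwise stay away from the crate. Checking q7 and going down on the head.

```bash
python3 - <<'E'
from h import *
s=read_state();print(s["qpos"].round(2));go([472.2,-54.6,77],.82)
E
```

```text
[ 0.36  0.46 -0.41  2.02  0.27  0.72  2.16]
shift [0.025 2.047 0.048] turn [-0.002 -0.023 -0.005] at [473.  -56.6 158.9] [-1.571e+00  1.000e-03  8.170e-01] t 23.23
```

Emit:
{"api": "apply_moves", "payload": {
  "targets": [
    [0.03,0.6,0.04,0,0,0],
    [0,0.6,0,0,0,0],
    [0,0.5,0,0,0,0],
    [0,0.35,0,0,0,0],
    [0,0,0,0,0,0],
    [0,0,0,0,0,0]
  ]
}}

```text
clock: 23.98
eef_pos: [473.7, -53.9, 77.5]
tool_rot: [-1.571, -0.001, 0.818]
force: [0.3, -0.2, 0.6]
width: 85.6
```

Emit:
{"api": "apply_moves", "payload": {
  "targets": [
    [0,0,0,0,0,0],
    [0,0,0,0,0,0],
    [0,0,0,0,0,0],
    [0,0,0,0,0,0],
    [0,0,0,0,0,0],
    [0,0,0,0,0,0]
  ],
  "jaw": -1
}}

```text
clock: 24.72
eef_pos: [473.5, -54.0, 77.6]
tool_rot: [-1.572, -0.0, 0.818]
force: [-1.2, 0.6, 5.6]
width: 34.7
```

```bash
python3 - <<'E'
from h import *
s=read_state();print(s["qpos"].round(2),s["torque"],s["force"],s["width"]);go([472.2,-54.6,77],.82)
E
```

```text
[ 0.28  0.59 -0.33  2.09  0.37  0.52  2.07] [-0.01722164  0.17289413  0.05170466] [-1.15361686  0.55647553  5.63616945] 34.71563387123202
shift [-0.033  0.015  0.013] turn [ 0.006 -0.013  0.002] at [473.5 -54.   77.6] [-1.572 -0.     0.818] t 24.73
```

Emit:
{"api": "apply_moves", "payload": {
  "targets": [
    [0,0,0,0,0.7,0],
    [0,0,0,0,0.7,0],
    [0,0,0,0,0.7,0],
    [0,0,0,0,0.7,0],
    [0,0,0,0,0.7,0],
    [0,0,0,0,0.7,0],
    [0,0,0,0,0.7,0],
    [0,0,0,0,0.7,0]
  ]
}}

```text
clock: 25.72
eef_pos: [473.5, -53.9, 77.5]
tool_rot: [-1.571, -0.001, 0.033]
force: [-0.3, 0.2, 3.2]
width: 34.5
```

```bash
python3 - <<'E'
from h import *
s=read_state();print(s["qpos"].round(2),s["torque"],s["force"],s["width"],s["tool_rot"],s["eef_pos"])
E
```

```text
[ 0.13  0.57 -0.11  2.1   0.13  0.48  1.53] [-0.00268735  0.15691853  0.09168237] [-0.29290335  0.2416042   3.23909049] 34.540928873993366 [-1.57089834e+00 -6.29408181e-04  3.32957265e-02] [473.46134097 -53.86386813  77.45461707]
```

Emit:
{"api": "apply_moves", "payload": {
  "targets": [
    [0,0,0,0,0.7,0],
    [0,0,0,0,0.7,0],
    [0,0,0,0,0.7,0],
    [0,0,0,0,0.7,0],
    [0,0,0,0,0.7,0],
    [0,0,0,0,0.7,0],
    [0,0,0,0,0.7,0],
    [0,0,0,0,0.7,0],
    [0,0,0,0,0.7,0]
  ]
}}

```text
clock: 26.85
eef_pos: [473.5, -53.8, 77.2]
tool_rot: [-1.57, -0.0, -0.846]
force: [-0.5, 0.2, 1.0]
width: 34.5
```

```bash
cat > t.py <<'E'
from h import *
s=read_state();print("q7",s["qpos"][6].round(2),"T",s["torque"].round(3),"F",s["force"].round(1),"w",s["width"].round(1),"yaw",s["tool_rot"][2].round(3),s["eef_pos"].round(1),s["clock"])
E
python3 t.py
```

```text
Traceback (most recent call last):
  File "t.py", line 2, in <module>
    s=read_state();print("q7",s["qpos"][6].round(2),"T",s["torque"].round(3),"F",s["force"].round(1),"w",s["width"].round(1),"yaw",s["tool_rot"][2].round(3),s["eef_pos"].round(1),s["clock"])
                                                                                                         ^^^^^^^^^^^^^^^^
AttributeError: 'float' object has no attribute 'round'
```

Emit:
{"api": "apply_moves", "payload": {
  "targets": [
    [0,0,0,0,0.5,0],
    [0,0,0,0,0.5,0],
    [0,0,0,0,0.5,0]
  ]
}}

```text
clock: 27.22
eef_pos: [473.5, -53.8, 77.2]
tool_rot: [-1.57, -0.0, -1.055]
force: [0.1, 0.4, 1.5]
width: 34.6
```

```bash
sed -i 's/s\["width"\].round(1)/round(s["width"],1)/' t.py; python3 t.py
```

```text
q7 0.8 T [ 0.    -0.013  0.075] F [0.1 0.4 1.5] w 34.6 yaw -1.055 [473.5 -53.8  77.2] 27.225
```

Emit:
{"api": "apply_moves", "payload": {
  "targets": [
    [0,0,0,0,0.5,0],
    [0,0,0,0,0.5,0],
    [0,0,0,0,0.5,0]
  ]
}}

```text
clock: 27.6
eef_pos: [473.5, -53.7, 77.2]
tool_rot: [-1.57, 0.0, -1.264]
force: [-0.5, 0.1, -0.1]
width: 34.6
```

```bash
python3 t.py
```

```text
q7 0.66 T [-0.026 -0.031  0.046] F [-0.5  0.1 -0.1] w 34.6 yaw -1.264 [473.5 -53.7  77.2] 27.6
```

Emit:
{"api": "apply_moves", "payload": {
  "targets": [
    [0,0,0,0,0.5,0],
    [0,0,0,0,0.5,0],
    [0,0,0,0,0.5,0]
  ]
}}

```text
clock: 27.98
eef_pos: [473.6, -53.8, 77.1]
tool_rot: [-1.57, 0.0, -1.474]
force: [1.0, -0.2, -1.5]
width: 34.4
```

```bash
python3 t.py
```

```text
q7 0.52 T [-0.002 -0.05   0.031] F [ 1.  -0.2 -1.5] w 34.4 yaw -1.474 [473.6 -53.8  77.1] 27.975
```

Emit:
{"api": "apply_moves", "payload": {
  "targets": [
    [0,0,0,0,0.5,0],
    [0,0,0,0,0.5,0],
    [0,0,0,0,0.5,0]
  ]
}}

```text
clock: 28.35
eef_pos: [473.6, -53.8, 77.1]
tool_rot: [-1.57, 0.0, -1.683]
force: [0.6, -0.0, -0.9]
width: 34.6
```

```bash
python3 t.py
```

```text
q7 0.38 T [-0.032 -0.038  0.108] F [ 0.6 -0.  -0.9] w 34.6 yaw -1.683 [473.6 -53.8  77.1] 28.35
```

Emit:
{"api": "apply_moves", "payload": {
  "targets": [
    [0,0,0,0,0.5,0],
    [0,0,0,0,0.5,0],
    [0,0,0,0,0.5,0]
  ]
}}

```text
clock: 28.72
eef_pos: [473.6, -53.7, 77.0]
tool_rot: [-1.57, 0.0, -1.892]
force: [0.9, -0.8, -1.2]
width: 34.7
```

```bash
python3 t.py
```

```text
q7 0.24 T [-0.058 -0.103  0.053] F [ 0.9 -0.8 -1.2] w 34.7 yaw -1.892 [473.6 -53.7  77. ] 28.725
```

Turned 2.71 rad so far, and the measured yaw tracks the command. Continuing.

Emit:
{"api": "apply_moves", "payload": {
  "targets": [
    [0,0,0,0,0.5,0],
    [0,0,0,0,0.5,0],
    [0,0,0,0,0.5,0]
  ]
}}

```text
clock: 29.1
eef_pos: [473.6, -53.8, 77.0]
tool_rot: [-1.57, 0.0, -2.102]
force: [1.5, -0.3, -2.5]
width: 34.9
```

```bash
python3 t.py
```

```text
q7 0.1 T [-0.113 -0.153  0.059] F [ 1.5 -0.3 -2.5] w 34.9 yaw -2.102 [473.6 -53.8  77. ] 29.1
```

Emit:
{"api": "apply_moves", "payload": {
  "targets": [
    [0,0,0,0,0.5,0],
    [0,0,0,0,0.5,0],
    [0,0,0,0,0.5,0]
  ]
}}

```text
clock: 29.48
eef_pos: [475.0, -52.3, 77.0]
tool_rot: [-1.57, 0.002, -2.306]
force: [4.9, 1.6, -3.7]
width: 34.5
```

```bash
python3 t.py
```

```text
q7 -0.05 T [ 0.853 -1.068  1.053] F [ 4.9  1.6 -3.7] w 34.5 yaw -2.306 [475.  -52.3  77. ] 29.475
```

The torque jumped to 1.05 N m, so that is the stop. Holding, then backing off in small steps to see where the torque releases.

Emit:
{"api": "apply_moves", "payload": {
  "targets": [
    [0,0,0,0,0,0],
    [0,0,0,0,0,0]
  ]
}}

```text
clock: 29.72
eef_pos: [475.2, -52.1, 77.1]
tool_rot: [-1.57, 0.003, -2.306]
force: [3.7, 2.5, -5.2]
width: 34.4
```

```bash
python3 t.py
```

```text
q7 -0.05 T [ 0.786 -0.963  0.464] F [ 3.7  2.5 -5.2] w 34.4 yaw -2.306 [475.2 -52.1  77.1] 29.725
```

Emit:
{"api": "apply_moves", "payload": {
  "targets": [
    [0,0,0,0,-0.25,0],
    [0,0,0,0,0,0]
  ]
}}

```text
clock: 29.98
eef_pos: [475.2, -52.0, 77.0]
tool_rot: [-1.57, 0.003, -2.272]
force: [4.8, 3.4, -4.0]
width: 34.4
```

```bash
python3 t.py
```

```text
q7 -0.02 T [ 0.88  -0.981  0.032] F [ 4.8  3.4 -4. ] w 34.4 yaw -2.272 [475.2 -52.   77. ] 29.975
```

Emit:
{"api": "apply_moves", "payload": {
  "targets": [
    [0,0,0,0,-0.25,0],
    [0,0,0,0,0,0]
  ]
}}

```text
clock: 30.22
eef_pos: [475.1, -52.0, 77.1]
tool_rot: [-1.57, 0.003, -2.238]
force: [4.7, 3.2, -3.1]
width: 34.6
```

```bash
python3 t.py
```

```text
q7 0.0 T [ 0.932 -0.888  0.073] F [ 4.7  3.2 -3.1] w 34.6 yaw -2.238 [475.1 -52.   77.1] 30.225
```

The stop was felt between yaw -2.10 and -2.31, but the grip partly slipped and shifted sideways about 2 mm. I'll regrip centred at a different yaw and touch the stop again gently. That confirms it is the stop and gives a clean zero.

Emit:
{"api": "apply_moves", "payload": {
  "targets": [
    [0,0,0,0,0,0],
    [0,0,0,0,0,0],
    [0,0,0,0,-0.7,0],
    [0,0,0,0,-0.7,0],
    [0,0,0,0,-0.7,0],
    [0,0,0,0,-0.7,0],
    [0,0,0,0,0,0],
    [0,0,0,0,0,0]
  ],
  "jaw": 0.4
}}

```text
clock: 31.22
eef_pos: [473.1, -54.1, 77.0]
tool_rot: [-1.571, -0.0, -1.851]
force: [0.0, -0.7, -0.6]
width: 59.5
```

```bash
python3 t.py; python3 -c "
from h import *
go([473.6,-53.8,77])"
```

```text
q7 0.27 T [ 0.047 -0.01   0.005] F [ 0.  -0.7 -0.6] w 59.5 yaw -1.851 [473.1 -54.1  77. ] 31.225
shift [-0.012  0.     0.011] turn 0 at [473.1 -54.1  77. ] [-1.571 -0.    -1.851] t 31.23
```

Emit:
{"api": "apply_moves", "payload": {
  "targets": [
    [0,0,0,0,0,0],
    [0,0,0,0,0,0],
    [0,0,0,0,0,0],
    [0,0,0,0,0,0],
    [0,0,0,0,0,0],
    [0,0,0,0,0,0]
  ],
  "jaw": -1
}}

```text
clock: 31.98
eef_pos: [473.6, -54.0, 77.3]
tool_rot: [-1.57, 0.0, -1.849]
force: [-0.1, -0.7, 6.0]
width: 34.4
```

```bash
python3 t.py
```

```text
q7 0.27 T [-0.009  0.117 -0.07 ] F [-0.1 -0.7  6. ] w 34.4 yaw -1.849 [473.6 -54.   77.3] 31.975
```

Emit:
{"api": "apply_moves", "payload": {
  "targets": [
    [0,0,0,0,0.25,0],
    [0,0,0,0,0,0]
  ]
}}

```text
clock: 32.22
eef_pos: [473.6, -54.0, 77.3]
tool_rot: [-1.57, 0.0, -1.885]
force: [-0.2, 0.4, 5.7]
width: 35.0
```

```bash
python3 t.py
```

```text
q7 0.25 T [-0.047  0.077 -0.044] F [-0.2  0.4  5.7] w 35.0 yaw -1.885 [473.6 -54.   77.3] 32.225
```

Emit:
{"api": "apply_moves", "payload": {
  "targets": [
    [0,0,0,0,0.25,0],
    [0,0,0,0,0,0]
  ]
}}

```text
clock: 32.48
eef_pos: [473.6, -54.1, 77.3]
tool_rot: [-1.57, -0.0, -1.917]
force: [-0.8, -0.6, 6.3]
width: 34.8
```

```bash
python3 t.py
```

```text
q7 0.23 T [-0.071  0.084  0.397] F [-0.8 -0.6  6.3] w 34.8 yaw -1.917 [473.6 -54.1  77.3] 32.475
```

The stop is confirmed at a different gripper yaw: torque rises to 0.4 N m at yaw ≈-1.91. Holding briefly, then backing off 90°.

Emit:
{"api": "apply_moves", "payload": {
  "targets": [
    [0,0,0,0,0.1,0],
    [0,0,0,0,0,0],
    [0,0,0,0,-0.6,0],
    [0,0,0,0,-0.75,0],
    [0,0,0,0,-0.75,0],
    [0,0,0,0,-0.75,0],
    [0,0,0,0,-0.75,0],
    [0,0,0,0,-0.75,0],
    [0,0,0,0,-0.75,0],
    [0,0,0,0,-0.75,0]
  ]
}}

```text
clock: 33.72
eef_pos: [473.7, -54.0, 77.5]
tool_rot: [-1.57, -0.0, -1.113]
force: [-1.3, -0.4, 8.2]
width: 34.8
```

```bash
python3 t.py
```

```text
q7 0.77 T [-0.021  0.198 -0.041] F [-1.3 -0.4  8.2] w 34.8 yaw -1.113 [473.7 -54.   77.5] 33.725
```

Emit:
{"api": "apply_moves", "payload": {
  "targets": [
    [0,0,0,0,-0.75,0],
    [0,0,0,0,-0.75,0],
    [0,0,0,0,-0.75,0],
    [0,0,0,0,-0.75,0],
    [0,0,0,0,-0.75,0],
    [0,0,0,0,-0.75,0],
    [0,0,0,0,-0.95,0],
    [0,0,0,0,0,0],
    [0,0,0,0,0,0],
    [0,0,0,0,0,0]
  ]
}}

```text
clock: 34.98
eef_pos: [473.7, -53.9, 77.7]
tool_rot: [-1.57, -0.001, -0.355]
force: [-0.9, 0.1, 9.9]
width: 34.3
```

```bash
python3 t.py
```

```text
q7 1.27 T [0.008 0.157 0.08 ] F [-0.9  0.1  9.9] w 34.3 yaw -0.355 [473.7 -53.9  77.7] 34.975
```

```bash
python3 - <<'E'
from h import *
s=read_state();print(s["width"],s["qd"].round(3),s["clock"]);print(finish_job())
E
```

```text
34.29309267583793 [-0.001 -0.001  0.001 -0.002  0.    -0.    -0.001] 34.975
the job is handed in; nothing more can be done
None
```

The job is handed in at 35.0 s. Both springs are in their cups, and the adjuster is backed off about a quarter turn from its stop with the grip still on it. No verdict was reported.

- **Springs:** I felt floor contact in each cup at the expected height. A picture taken after release showed both standing upright in their collars. I did not picture them again after turning the adjuster, since the 12 views were used up. The fingers stayed above the spring tops while turning.
- **Adjuster:** I turned it clockwise about 3 rad to the stop, where the torque reached 1 N m. The grip partly slipped there, so I regripped at a different angle. The stop came up again, with torque rising to 0.4 N m. From there I backed it off 1.55 rad (about 89°).
- **Final hold:** The fingers are closed on the head at 34.3 mm and the arm is still. The hold also leaves a 10 N vertical force on the tool.

**Readings that disagreed:**
- **Fingertip position:** The shut fingertips were really about 39 mm behind the reported TCP. My first grasp therefore closed on air just above the spring. I measured the offset by touching the spring's top, pressing with up to about 33 N, and corrected for it after that.
- **Finger opening:** It read about 2.5 mm less than the true diameters of the spring and the head.
- **Other objects:** I never went near the dish, ratchet, bearing or oil cap, but I did not check their positions at the end.

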